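# Lock the flanged vial holder into the bench clamp plate and load a vial

### The arm

A 6-joint arm with a two-finger parallel gripper is mounted at the origin on the work surface; the furniture and walls round the work are solid. World frame = base frame: x ahead of the robot, y to its left, z up, the work surface at z = 0. Lengths are in m, angles in degrees, forces in N, time in s.
With the tool pointing down it reaches from about 0.4 to 0.825 m from the base axis. Payload 7 kg.
Tool frame: the origin (TCP) lies at the centre of the arm's flange, where the gripper is bolted on; the fingertips stand 178 mm ahead of it and the grasp point (between the pads) lies 159 mm ahead of it; x points along the fingers, y is the direction in which the jaws open and shut, and the axes are right-handed (so a half turn about x gives the same grasp; the last joint's range is limited). The gripper opens to 88 mm and grips with 3 to 60 N. Pads are 19 mm wide; open, the fingers measure 130 mm over their backs; the gripper's body (78 mm by 193 mm) begins 47 mm behind the grasp point.
Start: joints at [-55.342, 20.546, 0.682, 0, -70.136, -16.507], TCP at [0.21, -0.641, 0.405] pointing down, gripper open.
Joint ranges: [-176.03, 176.03], [-82.01, 121.73], [-58.28, 71.71], [-173.87, 95.51], [-174.79, -0.11], [-173.66, 173.66]. Speed limits (degrees/s): [136.94, 136.94, 172.46, 180, 180, 180].

### API

Orientations are given as [roll, pitch, yaw] about the fixed x, y, z axes, in that order (R = Rz(yaw) Ry(pitch) Rx(roll)).
In Python, from plant import ctrl gives the robot as it stands. The module is installed in compiled form; this text tells all that it offers.
- The arm moves only by the shell command python3 -m inch 'ROWS'. ROWS is JSON, one flat list of numbers, 7 for each row, row after row: the shift along the tool's x, y, z in m, then the turn, a rotation vector about the tool's x, y, z in degrees, then the finger opening in m, from 0 to 0.0876. In form: [dx, dy, dz, rx, ry, rz, hand, dx, dy, dz, rx, ry, rz, hand, ...]. A call has 1 to 20 rows; each row shifts and turns the pose as measured when the row begins, along the tool's axes as they then stand; what a row does not reach is not made up. A row lasts 1/8 s, in which the tool goes at most 62.5 mm and 10.7 degrees, less where a joint would pass 70% of its speed; a pose out of reach is approached as far as the arm can. A call with a gripper value outside its range is refused whole. The fingers move at their own pace and stop on an object; the grip force is fixed at half the most. Time passes only in rows, so rows that do not move let the fingers close. It gives the time, the measured TCP pose, the force and the opening at its end, in the units of the state.
- ctrl.get_obs(): the state, without advancing time (a new reading comes with each control period).
- ctrl.snapshot(name): name is "scene" or "top"; returns a dict with "color" (480x640x3 uint8, red, green, blue), "depth" (480x640 float32, m along the optical axis (not along the pixel's ray), 0 where there is no reading), "K" (3x3 intrinsics, pixels), "position" and "attitude" of the camera in the world. Camera axes: x right, y up, looking along -z (the intrinsics and any distortion apply to the point x, -y, -z); pixel columns grow to the right and rows downward; lengths in m; the calibration is good to about 2 mm. A picture is of the moment at which its call begins.
- ctrl.close_job(): hands the job in, once; it reports no verdict.
The state is a dict: "clock": time; "joint_pos": joint angles; "qvel": joint speeds; "tau": joint torques, N m; "tool_pos": TCP position; "orientation": TCP orientation; "force": force on the tool from outside, world axes, zero at the start; "moment": the same for the moment, N m; "opening": finger opening in m.
Only numpy, scipy, OpenCV 4.12 (cv2) and the standard library are available. Lean on these libraries where they do the work, as an engineer would, in place of code of your own. Each camera call takes 0.05 s, during which the arm holds its last target.

### The job

Set up the vial station on the bench: slide the gate of the slotted metal plate fully open by its pin, then push the grey flanged vial holder along the bench into the slot, fully home, with its flange under the plate; do not lift or tip the holder. Slide the gate fully shut behind it, then stand the small screw-cap sample vial upright in the holder's bore, right to the bottom, and let go. Do not knock over or shift the amber bottle, the mixing cup or the clear glass vial.

Things in the scene. Friction and masses are not known exactly. Their poses are not given: they have to be found in the camera images.
- clamp_plate: Slotted aluminium plate fixed to the bench, about 127 x 135 mm plus a gate runway out to local x = +120. Underside 9 mm, top 14 mm above the bench. Slot 49 mm wide along local y, open at +y, closed by a half circle (radius 24.5) about the origin, which lies on the bench. Flared prongs guide in: mouth 95 mm wide at y = +65, 49 mm at y = +44. Gate keepers 26 mm high at x < -42 and x > +58, y = 21 to 34.
- seat (a point): Where the holder's axis is when the holder is fully home, on the bench: local (0, -1.5) mm of the clamp plate, axes as the plate.
- gate (a joint): Slide of the steel gate bar along the plate's local +x, in m: 0 fully shut (bar across the slot mouth, behind a seated holder), 0.085 fully open (bar ends 39 mm from the slot axis). It starts shut or up to 25 mm open, stays where it is left and takes about 2 N to slide. The bar is 10 mm wide, at local y = 27 to 37, top 22 mm above the bench.
- gate_pin (a point): Upright steel pin of the gate, diameter 12 mm, from 21 to 55 mm above the bench; this point is on its axis, 40 mm above the bench, at local (10 + gate opening, 50) mm of the plate. It moves with the gate. Axes as the plate.
- holder_center (a point): Loose grey plastic vial holder, standing on the bench beyond the slot's open end; 56 mm high, about 0.2 kg. This point is on its axis, half-way up (28 mm above its underside), z up. Round flange at the foot: diameter 72 mm, 6 mm thick. Above it a round barrel of diameter 46 mm up to the top, with a round bore in the top of diameter 27 mm and 24 mm deep.
- holder_floor (a point): Centre of the bore's floor, 32 mm above the holder's underside and 24 mm below its top.
- vial_center (a point): Centre (half-way up) of the small screw-cap sample vial, diameter 20 mm, 48 mm high, white cap of the top 12 mm; it stands on the bench, z up, about 20 g. It is at the left or right side of the bench. Standing on the bore's floor it rises 24 mm above the holder.
- bottle_center (a point): Centre (half-way up) of the loose amber glass bottle with a black cap, diameter 33 mm, 68 mm high; a bystander at the side where the vial is not.
- mixing_cup: Loose translucent mixing cup, diameter 61 mm, 40 mm high, a bystander at the back of the bench. Origin under its centre.
- glass_vial: Loose clear open glass vial, diameter 41 mm, 52 mm high, a bystander at the back of the bench. Origin under its centre.
Things that resemble listed ones, but are neither listed nor needed, are in the scene too. Of the things that look like the part that bears vial_center, the smaller one is meant.

How it is judged:
By the outcome, as a careful person would: the job done as asked, in the order asked, and still so for the second after the job is handed in, with the robot touching nothing.
It also fails if it takes over 72 s, if anything falls off the work surface, if the arm or the gripper's body presses on something with over 40 N, if the wrist force passes 120 N, or if a joint passes its speed limit or range.

## Working session

There is one attempt and no reset: what is moved stays moved. The work goes in short steps, Python scripts to look and compute and a shell command to move; the robot and the scene stay as the last step left them, time stands still between calls to the robot, and variables do not carry over. Pictures are saved under pics/ and viewed, and the job is handed in when it is done.

```bash
mkdir -p pics; ls
python3 - <<'E'
from plant import ctrl
import cv2,numpy as np
o=ctrl.get_obs(); print(o)
for n in("scene","top"):
    s=ctrl.snapshot(n); cv2.imwrite(f"pics/{n}0.png",s["color"][:,:,::-1]); np.savez(f"pics/{n}0.npz",**s)
    print(n,s["K"],s["position"],s["attitude"],[k for k in s])
E
```

```text
pics
{'clock': 0.0, 'joint_pos': array([-5.53390908e+01,  2.05916953e+01,  6.33078527e-01, -2.15270610e-02,
       -7.01366094e+01, -1.65066820e+01]), 'qvel': array([-0.06499973,  0.07373918,  0.02111443,  0.02113508, -0.02608882,
        0.0397918 ]), 'tau': array([ 2.50460238e-03, -5.82711482e+01,  2.93062466e+01,  6.99718729e+00,
        6.91790512e-03, -9.12208907e-05]), 'tool_pos': array([ 0.21024894, -0.64120631,  0.4037098 ]), 'orientation': array([ 94.51075323,  89.90264661, 112.65764919]), 'force': array([0.20919766, 0.48707612, 0.19146007]), 'moment': array([0.02221521, 0.01272792, 0.0222918 ]), 'opening': 0.0878221712061337}
scene [[528.36230022   0.         322.14019453]
 [  0.         528.36230022 245.16985043]
 [  0.           0.           1.        ]] [-0.187907    0.68260634  0.61065581] [ 6.02467361e+01  1.02875902e-01 -1.34937852e+02] ['color', 'depth', 'K', 'position', 'attitude']
top [[565.96348971   0.         311.90949006]
 [  0.         565.96348971 243.62756641]
 [  0.           0.           1.        ]] [ 0.27820263 -0.01202502  1.14480297] [ 12.15540399  -0.38838671 -84.837921  ] ['color', 'depth', 'K', 'position', 'attitude']
```

View pics/scene0.png

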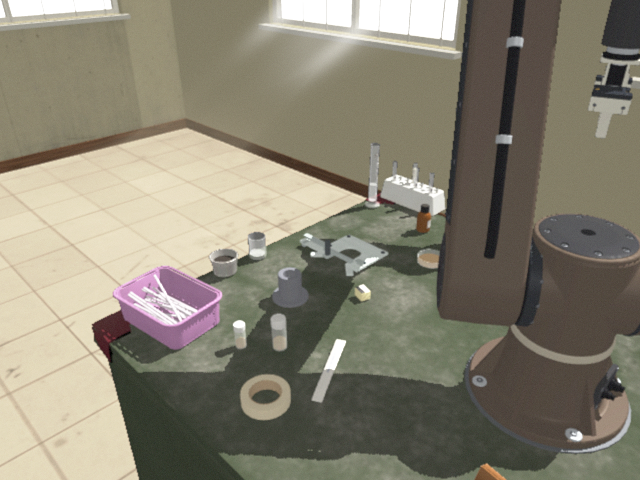

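View pics/top0.png

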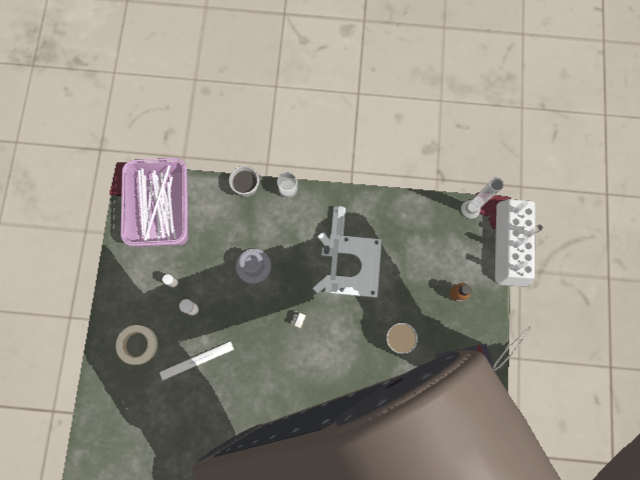

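The scene view shows the grey holder at (290,290), the plate at (350,250), two vials at (240,335) and (279,333), and the bottle at (424,218). In the top view the holder is at (253,266), the plate at (355,265), the pin near (322,238), and the vials at (169,280) and (188,307). I'll look at close crops next.

```bash
cat > h.py <<'E'
import numpy as np,cv2
from scipy.spatial.transform import Rotation as R
def load(f): return dict(np.load(f))
def Rc(s): return R.from_euler('xyz',s["attitude"],degrees=True).as_matrix()
def ray(s,u,v):
    K=s["K"]; d=np.array([(u-K[0,2])/K[0,0],-(v-K[1,2])/K[1,1],-1.])
    return s["position"],Rc(s)@d
def onz(s,u,v,z):
    p,d=ray(s,u,v); return p+d*(z-p[2])/d[2]
def pt(s,u,v):
    p,d=ray(s,u,v); return p+d*float(s["depth"][int(round(v)),int(round(u))])
def proj(s,P):
    q=Rc(s).T@(np.asarray(P)-s["position"]); K=s["K"]
    return np.array([K[0,0]*q[0]/-q[2]+K[0,2],-K[1,1]*q[1]/-q[2]*1+K[1,2]])
def cloud(s):
    v,u=np.mgrid[0:480,0:640]; K=s["K"]
    d=np.stack([(u-K[0,2])/K[0,0],-(v-K[1,2])/K[1,1],-np.ones_like(u,float)],-1)
    return s["position"]+(d@Rc(s).T)*s["depth"][...,None]
def crop(s,x0,y0,x1,y1,k,f):
    cv2.imwrite(f,cv2.resize(s["color"][y0:y1,x0:x1,::-1],None,fx=k,fy=k,interpolation=cv2.INTER_CUBIC))
E
python3 - <<'E'
from h import *
t=load("pics/top0.npz");s=load("pics/scene0.npz")
crop(t,290,190,400,310,5,"pics/t_plate.png")
crop(t,140,240,290,330,5,"pics/t_v.png")
crop(s,220,220,400,360,4,"pics/s_c.png")
ct=cloud(t);cs=cloud(s)
for u,v in[(169,280),(188,307),(253,258),(253,266),(322,238),(360,250),(338,215),(460,292),(244,182),(288,185),(270,300)]: print('t',u,v,pt(t,u,v).round(4))
for u,v in[(240,327),(279,320),(290,273),(424,210),(365,250)]: print('s',u,v,pt(s,u,v).round(4))
E
```

```text
t 169 280 [0.4164 0.2733 0.0474]
t 188 307 [0.366  0.225  0.0663]
t 253 258 [0.4763 0.1158 0.039 ]
t 253 266 [0.4608 0.1144 0.0357]
t 322 238 [ 0.535  -0.0173  0.0144]
t 360 250 [ 0.5172 -0.0966  0.014 ]
t 338 215 [ 0.5839 -0.0457  0.0243]
t 460 292 [ 0.4425 -0.2911  0.0608]
t 244 182 [0.6364 0.154  0.0245]
t 288 185 [0.6444 0.0638 0.0057]
t 270 300 [ 0.4007  0.0766 -0.0026]
s 240 327 [0.4121 0.2818 0.0467]
s 279 320 [0.3667 0.2333 0.0598]
s 290 273 [0.4776 0.1094 0.0469]
s 424 210 [ 0.4471 -0.294   0.0559]
s 365 250 [ 0.469  -0.1071  0.0134]
```

View pics/t_plate.png

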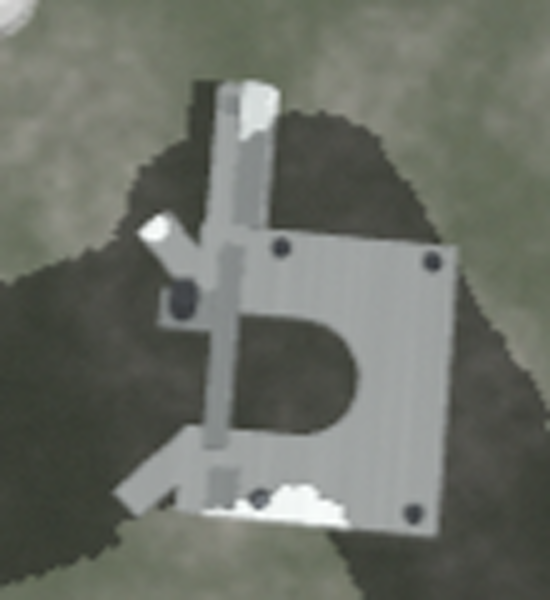

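View pics/t_v.png

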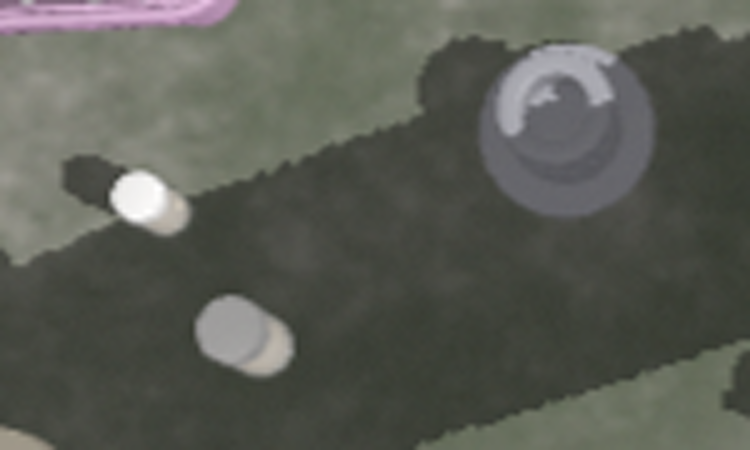

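View pics/s_c.png

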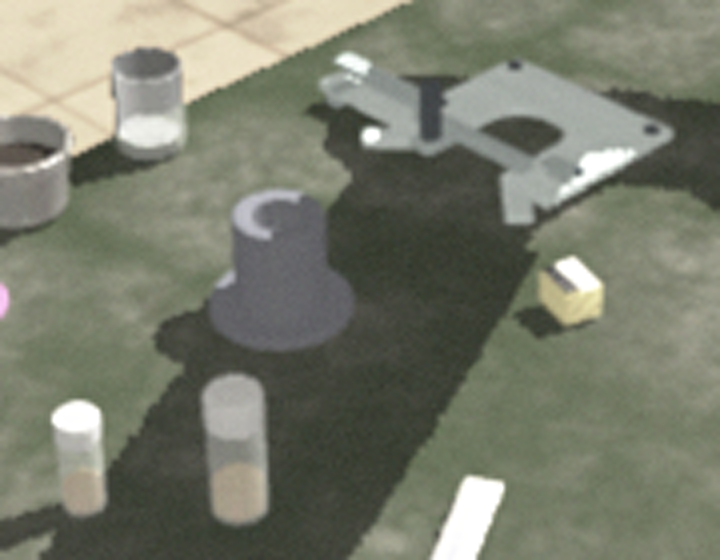

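Vial candidates in the top view are the small white-capped one at (169,280), 47 mm high, and the bigger grey-capped one at (188,307), 66 mm high. I choose (169,280): its height matches the 48 mm given. The crop shows the pin at about (326.5,250) and the bar across the slot, nearly shut. Next I measure everything.

Run:
```python
from h import *
t=load("pics/top0.npz");s=load("pics/scene0.npz")
# plate corners from top crop (crop/5+offset)
f=lambda x,y:(290+x/5-.4,190+y/5-.4)
P={k:onz(t,*f(*v),.014)[:2] for k,v in dict(A=(457,246),B=(437,534),slotTopL=(250,316),slotBotL=(235,431),slotR=(358,375),b1=(432,261),b2=(413,513),b3=(281,247),b4=(260,498)).items()}
for k,v in P.items(): print(k,v.round(4))
d=P['A']-P['B'];print('len',np.linalg.norm(d)*1e3,np.degrees(np.arctan2(d[1],d[0])))
d=P['b1']-P['b2'];print('bolts',np.linalg.norm(d)*1e3,np.degrees(np.arctan2(d[1],d[0])))
d=P['b4']-P['b2'];print(np.degrees(np.arctan2(d[1],d[0]))-90)
# slot interior circle: contour of low region by depth
for n,c in(("t",t),("s",s)):
    C=cloud(c); 
    def sel(x0,x1,y0,y1,z0,z1):
        return C[(C[...,0]>x0)&(C[...,0]<x1)&(C[...,1]>y0)&(C[...,1]<y1)&(C[...,2]>z0)&(C[...,2]<z1)]
    pl=sel(.38,.62,-.16,.0,.0125,.0155); r=cv2.minAreaRect((pl[:,:2]*1000).astype(np.float32)); print(n,'plate z',np.median(pl[:,2]),r)
    pin=sel(.45,.62,-.06,.03,.03,.06); print('pin',len(pin),pin.mean(0) if len(pin) else '')
    if len(pin): print(pin.min(0),pin.max(0))
    bar=sel(.42,.62,-.1,.0,.019,.0235); print('bar',len(bar),cv2.minAreaRect((bar[:,:2]*1000).astype(np.float32)))
    for nm,b in dict(holdertop=(.40,.52,.05,.17,.052,.062),flange=(.40,.52,.05,.17,.003,.01),vialtop=(.38,.45,.25,.31,.044,.054),bigv=(.33,.40,.19,.26,.055,.075),bottle=(.40,.48,-.33,-.25,.06,.075)).items():
        q=sel(*b)
        if len(q)>5:
            (x,y),rr=cv2.minEnclosingCircle((q[:,:2]*1000).astype(np.float32)); print(n,nm,len(q),round(x,1),round(y,1),'r',round(rr,1),'z',np.median(q[:,2]).round(4))
```

```text
A [ 0.5445 -0.1378]
B [ 0.4256 -0.1375]
slotTopL [ 0.5076 -0.0556]
slotBotL [ 0.4598 -0.0534]
slotR [ 0.4873 -0.1013]
b1 [ 0.5373 -0.128 ]
b2 [ 0.4332 -0.1273]
b3 [ 0.5375 -0.066 ]
b4 [ 0.4336 -0.0656]
len 118.90003602339937 -0.18157672627701887
bolts 104.11583483215323 -0.4103205281037382
-0.42080105269273815
t plate z 0.014202962937550523 ((514.7473754882812, -72.0602798461914), (181.2328338623047, 130.1968994140625), 0.6398322582244873)
pin 52 [ 0.51852474 -0.03111059  0.04653995]
[ 0.50107067 -0.05457235  0.03008607] [ 0.59711982 -0.02080624  0.05874164]
bar 200 ((517.3912353515625, -57.10732650756836), (169.66001892089844, 79.9056167602539), 1.4751038551330566)
t holdertop 280 467.2 118.6 r 23.2 z 0.0561
t flange 414 465.3 109.2 r 65.3 z 0.0067
t vialtop 81 417.9 278.2 r 10.6 z 0.0479
t bigv 151 368.8 231.4 r 12.6 z 0.0635
t bottle 97 448.2 -300.2 r 10.8 z 0.0676
s plate z 0.013481825030583483 ((514.1776123046875, -70.78462982177734), (180.6515655517578, 130.7519073486328), 0.061497122049331665)
pin 68 [ 0.50548085 -0.02423635  0.04368468]
[ 0.49998516 -0.03289157  0.03007195] [ 0.51225417 -0.01826507  0.05527066]
bar 134 ((514.278076171875, -36.16074752807617), (41.32805252075195, 175.88011169433594), 89.20841217041016)
s holdertop 199 466.6 120.2 r 24.0 z 0.0549
s flange 323 465.4 121.6 r 37.3 z 0.0054
s vialtop 76 418.4 280.0 r 10.9 z 0.047
s bigv 151 368.0 232.8 r 13.5 z 0.0618
s bottle 44 445.8 -295.8 r 12.7 z 0.0652
```

Run:
```python
from h import *
from plant import ctrl
o=ctrl.get_obs()
M=R.from_euler('xyz',o["orientation"],degrees=True).as_matrix(); print(M.round(3))
t=load("pics/top0.npz");s=load("pics/scene0.npz")
for n,c,box in(("t",t,(318,240,334,256)),("s",s,(315,235,340,262))):
    x0,y0,x1,y1=box; g=c["color"][y0:y1,x0:x1].astype(int); 
    print(n); print(g.sum(2)//3)
C=cloud(t); m=(C[...,1]<-.33)&(C[...,0]>.3)&(C[...,2]<.35);print('right max z',C[m][:,2].max(), C[m][C[m][:,2]>.12][:, :2].min(0) if (C[m][:,2]>.12).any() else '')
m=(C[...,1]>.2)&(C[...,0]>.44)&(C[...,2]<.35)&(C[...,2]>.02);print('basket',C[m].min(0),C[m].max(0))
for z in(.021,.055): print(proj(t,[.508,-.027,z]),proj(s,[.508,-.027,z]))
```

```text
[[-0.001 -0.311  0.95 ]
 [ 0.001  0.95   0.311]
 [-1.     0.001 -0.   ]]
t
[[ 66  71 103 146 161 161 161 161 161 160 160 158 160 161 162 153]
 [ 65  64  67 107 146 161 161 161 161 160 160 159 162 162 162 148]
 [ 64  63  62  70 119 154 161 161 160 161 159 160 162 162 162 150]
 [ 65  64  63  65  85 136 158 161 160 161 160 160 161 162 162 152]
 [ 64  64  65  66  69 101 143 160 161 160 159 161 163 162 162 152]
 [ 63  65  65  68  67  71 101 122 126 126 134 154 163 162 162 150]
 [ 64  66  68  70  68  67  70  78  79  78  92 143 163 162 162 151]
 [ 66  68  70  68  87  89  76  69  71  70  72 108 149 162 156 146]
 [ 68  69  70  69 114 116  84  70  71  70  68  99 134 146 139 138]
 [ 68  69  71  75 121 113  78  72  71  70  72  92 127 138 136 137]
 [ 69  69  71  77 122 112  72  68  71  72  69 101 130 138 136 139]
 [ 70  71  71  80 121 112  71  64  63  65  63 114 137 137 133 136]
 [ 69  68  70  87 126 119  82  63  62  65  74 121 138 138 135 136]
 [ 68  69  70  90 125 135 109  71  64  74 104 131 138 137 137 136]
 [ 67  70  71 100 129 137 135 124 116 126 135 137 138 138 137 137]
 [ 69  69  70  82  9
[... 2432 characters left out ...]
3
   70  72  72  77  92 114 131]
 [ 67  66  65  64  65  64  62  62  61  79 107 127 124 112  85  71  64  68
   62  67  67  70  68  79  96]
 [ 65  61  63  59  59  58  60  59  57  54  63  73  71  69  63  59  65  63
   67  69  66  67  63  67  70]
 [ 67  63  63  61  61  62  60  63  58  63  60  62  64  55  65  67  67  66
   67  68  66  66  70  68  64]
 [ 63  59  64  67  64  59  63  62  58  58  59  61  63  63  70  65  68  68
   67  64  65  63  65  65  69]]
right max z 0.17240915963720072 [ 0.62306779 -0.33262262]
basket [0.47615293 0.25118464 0.02002949] [0.66423179 0.39648853 0.06642097]
[325.71465906 250.66590397] [327.54694685 253.71958037]
[326.24387918 247.23721408] [327.59874274 240.14825622]
```

```bash
python3 -m inch '[0,0,0,9.25,0,0,0.0876, 0,0,0,9.25,0,0,0.0876, 0,0.051,0.025,0,0,0,0.0876, 0,0.051,0.025,0,0,0,0.0876, 0,0.051,0.025,0,0,0,0.0876, 0,0.051,0.025,0,0,0,0.06, 0,0.051,0.025,0,0,0,0.06, 0,0.051,0.025,0,0,0,0.06, 0,0.051,0.025,0,0,0,0.06, 0,0.051,0.025,0,0,0,0.06, 0,0.051,0.025,0,0,0,0.06, 0,0.051,0.025,0,0,0,0.06, 0,0,0,0,0,0,0.06]'
```

```text
clock: 1.72
tool_pos: [0.4754, -0.1201, 0.4004]
orientation: [122.1, 89.5, 121.0]
force: [-1.1, 0.3, -0.4]
opening: 0.0601
```

```bash
cat > st.py <<'E'
import sys
from h import *
from plant import ctrl
o=ctrl.get_obs(); M=R.from_euler('xyz',o["orientation"],degrees=True).as_matrix()
g=o["tool_pos"]+.159*M[:,0]
print("t",round(o["clock"],2),"grasp",g.round(4),"F",o["force"].round(1),"open",round(o["opening"],4),"yaw_y",np.degrees(np.arctan2(M[1,1],M[0,1])).round(2),"tilt",M[:2,0].round(4))
if len(sys.argv)>3:
    d=np.array([float(a) for a in sys.argv[1:4]])-g; print("tool delta (m)",(M.T@d).round(4))
E
python3 st.py .508 -.028 .055
```

```text
t 1.73 grasp [ 0.4746 -0.1188  0.2414] F [-1.1  0.3 -0.4] open 0.0601 yaw_y 88.88 tilt [-0.0048  0.008 ]
tool delta (m) [0.1869 0.09   0.0325]
```

```bash
python3 -m inch '[0.02,0.045,0.016,-0.7,-0.28,-0.46,0.06, 0.02,0.045,0.016,0,0,0,0.06, 0.04,0.005,0.002,0,0,0,0.06, 0,0,0,0,0,0,0.06]'; python3 st.py .508 -.028 .055
```

```text
clock: 2.22
tool_pos: [0.5108, -0.0239, 0.3189]
orientation: [-83.7, 89.9, -84.1]
force: [0.7, 0.1, 0.7]
opening: 0.0599
t 2.23 grasp [ 0.5108 -0.024   0.1599] F [0.7 0.1 0.7] open 0.0599 yaw_y 89.58 tilt [ 0.0001 -0.0009]
tool delta (m) [ 0.1049 -0.0039 -0.0028]
```

```bash
python3 -m inch '[0.035,-0.004,-0.003,0,0,0,0.06, 0.035,0,0,0,0,0,0.06, 0.035,0,0,0,0,0,0.06, 0,0,0,0,0,0,0.06]'; python3 st.py .508 -.028 .055
```

```text
clock: 2.72
tool_pos: [0.5103, -0.031, 0.2181]
orientation: [-5.4, 89.6, -5.9]
force: [0.2, 0.8, 0.7]
opening: 0.0599
t 2.73 grasp [ 0.5115 -0.0311  0.0591] F [0.2 0.8 0.7] open 0.0599 yaw_y 89.48 tilt [ 0.0075 -0.0008]
tool delta (m) [ 0.004   0.0031 -0.0035]
```

Run:
```python
from h import *
from plant import ctrl
s=ctrl.snapshot("scene");crop(s,260,170,420,290,5,"pics/pin1.png")
```

```text
(no output)
```

View pics/pin1.png

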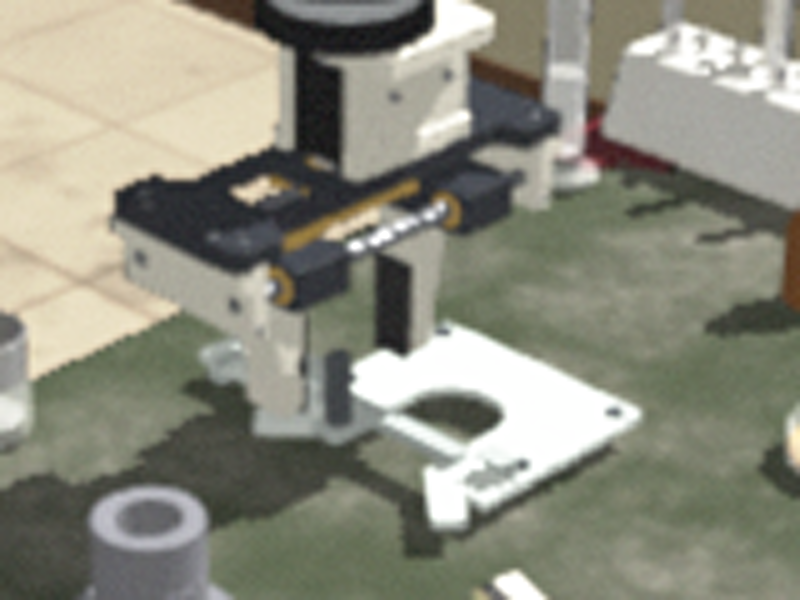

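The close view shows the pin (crop 340,385) between the two fingers, slightly above grasp depth. I'll correct the small offset and close.

```bash
python3 -m inch '[0.004,0.003,-0.003,0,0.4,0,0.06, 0,0,0,0,0,0,0.03, 0,0,0,0,0,0,0, 0,0,0,0,0,0,0, 0,0,0,0,0,0,0, 0,0,0,0,0,0,0]'; python3 st.py .508 -.028 .055
```

```text
clock: 3.52
tool_pos: [0.51, -0.0275, 0.2209]
orientation: [10.0, 89.3, 9.5]
force: [-0.9, -0.7, -0.5]
opening: 0.0157
t 3.52 grasp [ 0.5117 -0.0272  0.0619] F [-0.9 -0.7 -0.5] open 0.0157 yaw_y 89.54 tilt [0.0112 0.0019]
tool delta (m) [ 0.0069 -0.0009 -0.0038]
```

```bash
python3 -m inch '[0,0,0,0,0,0,0, 0,0,0,0,0,0,0, 0,0,0,0,0,0,0]'; python3 st.py .508 -.028 .055;python3 st.py
```

```text
clock: 3.9
tool_pos: [0.5102, -0.0268, 0.2209]
orientation: [13.3, 89.3, 12.9]
force: [-0.3, -0.0, 1.3]
opening: 0.0108
t 3.9 grasp [ 0.512  -0.0264  0.0619] F [-0.3 -0.   1.3] open 0.0108 yaw_y 89.55 tilt [0.0117 0.0027]
tool delta (m) [ 0.0068 -0.0016 -0.0041]
t 3.9 grasp [ 0.512  -0.0264  0.0619] F [-0.3 -0.   1.3] open 0.0108 yaw_y 89.55 tilt [0.0117 0.0027]
```

```bash
python3 -m inch '[0.001,0,0.01,0,0.4,0,0, 0.001,0,0.01,0,0.2,0,0, 0.001,0,0.01,0,0.1,0,0, 0.001,0,0.01,0,0,0,0]'; python3 st.py .579 -.028 .06
```

```text
clock: 4.4
tool_pos: [0.5534, -0.027, 0.2207]
orientation: [32.8, 89.7, 32.5]
force: [-1.8, 0.2, 8.7]
opening: 0.0104
t 4.4 grasp [ 0.5541 -0.0266  0.0617] F [-1.8  0.2  8.7] open 0.0104 yaw_y 89.69 tilt [0.004  0.0026]
tool delta (m) [ 0.0018 -0.0012  0.0249]
```

```bash
python3 -m inch '[0,0,0.01,0,0.1,0,0, 0,0,0.01,0,0.1,0,0, 0,0,0.006,0,0,0,0, 0,0,0.004,0,0,0,0, 0,0,0.004,0,0,0,0]'; python3 st.py .579 -.028 .06
```

```text
clock: 5.03
tool_pos: [0.587, -0.0273, 0.2205]
orientation: [164.3, 89.5, 163.9]
force: [-21.0, 10.7, 21.5]
opening: 0.0105
t 5.03 grasp [ 0.5858 -0.027   0.0615] F [-21.   10.7  21.5] open 0.0105 yaw_y 89.62 tilt [-0.0076  0.0022]
tool delta (m) [ 0.0015 -0.0011 -0.0068]
```

```bash
python3 -m inch '[0,0,-0.003,0,0,0,0.05, 0,0,0,0,0,0,0.05, 0,0,0,0,0,0,0.05, -0.05,0,0,0,0,0,0.07, -0.05,0,-0.03,0,0,0,0.07, 0,0.05,-0.04,0,0,0,0.07, 0,0.06,-0.02,0,0,0,0.0876]'; python3 st.py .467 .119 .06
python3 - <<'E'
from h import *
from plant import ctrl
s=ctrl.snapshot("scene");crop(s,220,200,400,320,4,"pics/g1s.png");np.savez("pics/s1.npz",**s)
t=ctrl.snapshot("top");crop(t,220,180,400,310,4,"pics/g1t.png");np.savez("pics/t1.npz",**t)
E
```

```text
clock: 5.9
tool_pos: [0.496, 0.0812, 0.3227]
orientation: [171.1, 89.5, 170.3]
force: [1.4, 1.2, -0.2]
opening: 0.0744
t 5.9 grasp [0.4946 0.0814 0.1637] F [ 1.4  1.2 -0.2] open 0.0744 yaw_y 89.22 tilt [-0.009   0.0015]
tool delta (m) [ 0.1041  0.0371 -0.0272]
```

View pics/g1s.png

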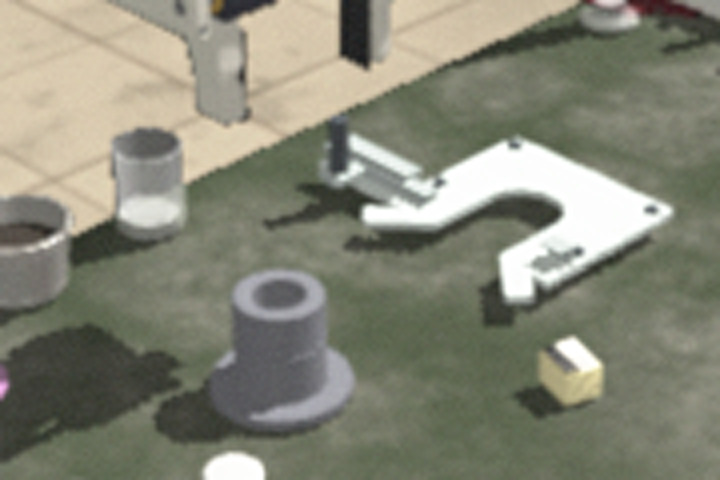

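View pics/g1t.png

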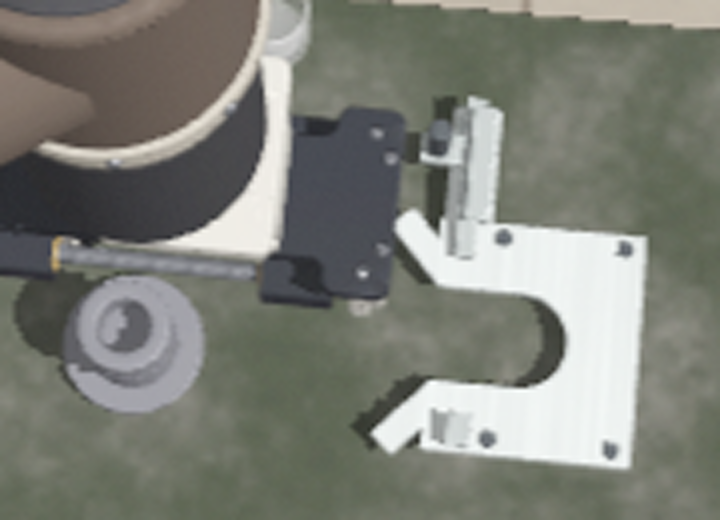

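The gate has moved out: the pin is at scene crop (338,150) and the bar is clear of the slot. I'll check the gate numerically, and the slot and holder with clear views.

Run:
```python
from h import *
t=load("pics/t1.npz");s=load("pics/s1.npz")
f=lambda x,y:(220+x/4-.4,180+y/4-.4)
print('pin top',onz(t,*f(440,132),.055)); print('pin top s',onz(s,220+338/4-.4,200+121/4-.4,.055))
print('bar end',onz(t,*f(461,257),.022))
for k,v in dict(tl=(440,286),tm=(500,290),bl=(430,380),bm=(500,386),r=(566,342)).items(): print(k,onz(t,*f(*v),.014)[:2].round(4))
g=t["color"].astype(int).sum(2)//3
# slot: dark region via threshold in slot
m=((g<150)*255).astype(np.uint8); sub=m[250:280,325:365]
x=np.arange(325,365)
for u in range(330,350,3):
    col=g[240:290,u]; e=np.where(np.abs(np.diff((col>150).astype(int))))[0]+240.5
    print(u,[tuple(onz(t,u,v,.014)[:2].round(4)) for v in e])
for v in range(256,274,3):
    row=g[v,340:372]; e=np.where(np.diff((row>150).astype(int)))[0]+340.5
    print(v,[tuple(onz(t,u,v,.014)[:2].round(4)) for u in e])
for n,c in(("t",t),("s",s)):
    C=cloud(c); m=(C[...,0]>.42)&(C[...,0]<.52)&(C[...,1]>.08)&(C[...,1]<.16)&(C[...,2]>.052)&(C[...,2]<.062)
    q=C[m]; (X,Y),rr=cv2.minEnclosingCircle((q[:,:2]*1000).astype(np.float32)); print(n,X,Y,rr,len(q))
print(proj(t,[.467,.119,.056]),proj(s,[.467,.119,.056]))
```

```text
pin top [ 0.57890477 -0.02769216  0.055     ]
pin top s [ 0.57822764 -0.02355887  0.055     ]
bar end [ 0.52355351 -0.04425811  0.022     ]
tl [ 0.5093 -0.0351]
tm [ 0.51   -0.0657]
bl [ 0.4605 -0.0341]
bm [ 0.4607 -0.0695]
r [ 0.4862 -0.1011]
330 [(np.float64(0.5085), np.float64(-0.0359)), (np.float64(0.4613), np.float64(-0.0399))]
333 [(np.float64(0.5299), np.float64(-0.0403)), (np.float64(0.5091), np.float64(-0.042)), (np.float64(0.4618), np.float64(-0.0459))]
336 [(np.float64(0.5075), np.float64(-0.0483)), (np.float64(0.4603), np.float64(-0.0521))]
339 [(np.float64(0.5081), np.float64(-0.0544)), (np.float64(0.4609), np.float64(-0.0582))]
342 [(np.float64(0.5087), np.float64(-0.0605)), (np.float64(0.4614), np.float64(-0.0642)), (np.float64(0.4371), np.float64(-0.0661))]
345 [(np.float64(0.5342), np.float64(-0.0646)), (np.float64(0.5092), np.float64(-0.0666)), (np.float64(0.46), np.float64(-0.0704))]
348 [(np.float64(0.5077), np.float64(-0.0728)), (np.float64(0.4605), np.float64(-0.0764))]
256 [(np.float64(0.5041), np.float64(-0.0904))]
259 [(np.float64(0.4985), np.float64(-0.097))]
262 [(np.float64(0.4925), np.float64(-0.0994))]
265 [(np.float64(0.4865), np.float64(-0.1019))]
268 [(np.float64(0.4802), np.float64(-0.1003))]
271 [(np.float64(0.4738), np.float64(-0.0988))]
t 467.44073486328125 118.54639434814453 23.356277465820312 279
s 467.61090087890625 119.3661880493164 24.730484008789062 188
[250.03288215 260.90551433] [289.80634802 273.05277741]
```

Gate confirmed open: the pin is at x 0.579 (expected 0.580) and the bar end is 38.8 mm from the slot axis (39 expected). I'll push the holder with loosely closed jaws, so there's no grip and no lift.

```bash
python3 -m inch '[0.02,0.037,-0.027,-7.9,-0.5,0.1,0.0876, 0,0,0,0,0,0,0.0876]'; python3 st.py .4675 .119 .042
```

```text
clock: 6.25
tool_pos: [0.4689, 0.124, 0.3033]
orientation: [55.6, 89.6, 63.5]
force: [0.7, -0.4, 0.8]
opening: 0.0874
t 6.25 grasp [0.4694 0.1249 0.1443] F [ 0.7 -0.4  0.8] open 0.0874 yaw_y 97.89 tilt [0.0028 0.0055]
tool delta (m) [ 0.1023 -0.0061 -0.003 ]
```

```bash
python3 -m inch '[0.035,-0.006,-0.003,0.5,0,-0.3,0.0876, 0.035,0,0,0,0,0,0.0876, 0.02,0,0,0,0,0,0.0876, 0,0,0,0,0,0,0.0876]'; python3 st.py .4675 .119 .042
python3 - <<'E'
from h import *
from plant import ctrl
s=ctrl.snapshot("scene");crop(s,220,200,400,335,4,"pics/h1s.png")
E
```

```text
clock: 6.75
tool_pos: [0.4698, 0.117, 0.2123]
orientation: [2.0, 89.6, 9.3]
force: [0.0, -0.2, 0.2]
opening: 0.0873
t 6.75 grasp [0.4709 0.1172 0.0533] F [ 0.  -0.2  0.2] open 0.0873 yaw_y 97.26 tilt [0.0071 0.0012]
tool delta (m) [ 0.0113  0.0023 -0.0032]
```

View pics/h1s.png

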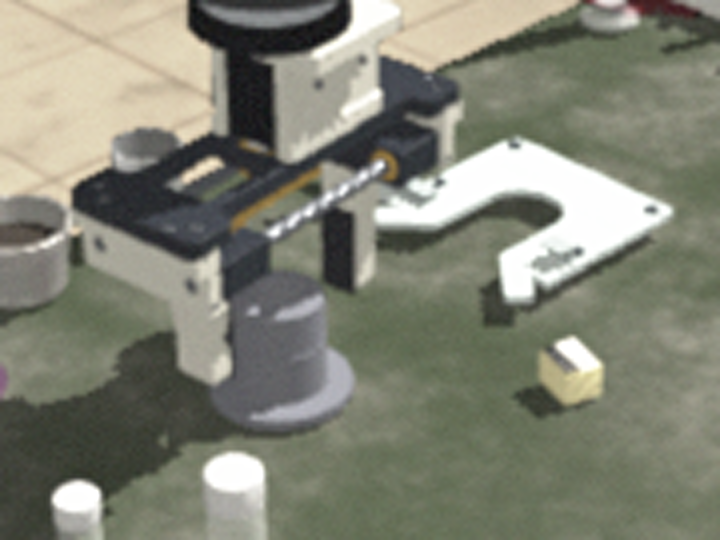

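The fingers straddle the barrel (crop 280,340). I'll lower 11 mm and narrow the jaws to 52 mm.

```bash
python3 -m inch '[0.011,0.002,-0.003,0,0.4,0,0.07, 0,0,0,0,0,0,0.052, 0,0,0,0,0,0,0.052, 0.001,0,0,0,0,0,0.052, 0.001,0,0,0,0,0,0.052]'; python3 st.py .4675 .119 .042
```

```text
clock: 7.42
tool_pos: [0.4682, 0.1194, 0.2022]
orientation: [28.6, 89.6, 35.9]
force: [0.3, -0.3, -0.6]
opening: 0.0527
t 7.42 grasp [0.4691 0.12   0.0432] F [ 0.3 -0.3 -0.6] open 0.0527 yaw_y 97.25 tilt [0.0055 0.0039]
tool delta (m) [ 0.0011 -0.0008 -0.0017]
```

```bash
python3 -m inch '[0,-0.008,-0.001,0,0.2,-0.1,0.05, 0,-0.01,0,0,0.1,-0.1,0.05, 0,-0.01,0,0,0,0,0.05, 0,-0.01,0,0,0,0,0.05, 0,-0.01,0,0,0,0,0.05, 0,-0.01,0,0,0,0,0.05, 0,-0.01,0,0,0,0,0.05]'; python3 st.py .4848 -.02 .042
```

```text
clock: 8.3
tool_pos: [0.4763, 0.0474, 0.2023]
orientation: [8.9, 89.9, 16.1]
force: [-0.9, 0.8, -1.1]
opening: 0.0498
t 8.3 grasp [0.4765 0.0474 0.0433] F [-0.9  0.8 -1.1] open 0.0498 yaw_y 97.26 tilt [0.001  0.0003]
tool delta (m) [ 0.0013 -0.0679 -0.0003]
```

```bash
python3 -m inch '[0,-0.01,0,0,0,0,0.05, 0,-0.01,0,0,0,0,0.05, 0,-0.01,0,0,0,0,0.05, 0,-0.01,0,0,0,0,0.05, 0,0,0,0,0,0,0.05]'; python3 st.py .4848 -.02 .042
python3 - <<'E'
from h import *
from plant import ctrl
s=ctrl.snapshot("scene");crop(s,220,200,400,335,4,"pics/h2s.png")
t=ctrl.snapshot("top");crop(t,220,200,400,320,4,"pics/h2t.png")
E
```

```text
clock: 8.93
tool_pos: [0.4817, 0.004, 0.2022]
orientation: [-3.0, 90.0, 4.2]
force: [0.3, -0.4, 0.3]
opening: 0.05
t 8.93 grasp [0.4818 0.004  0.0432] F [ 0.3 -0.4  0.3] open 0.05 yaw_y 97.2 tilt [0.0006 0.    ]
tool delta (m) [ 0.0012 -0.0242 -0.    ]
```

View pics/h2s.png

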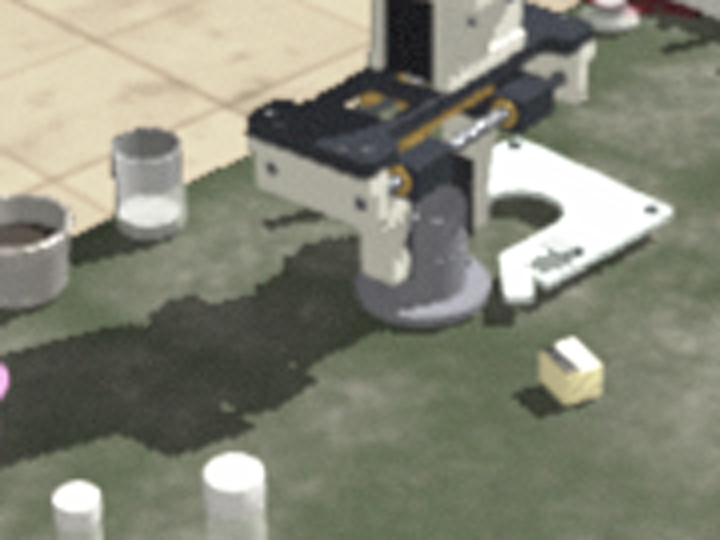

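View pics/h2t.png

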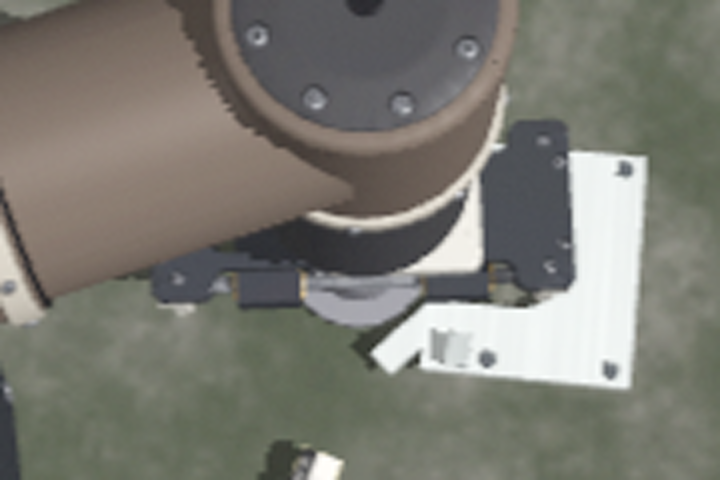

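Run:
```python
from h import *
from plant import ctrl
for n in("scene","top"):
    s=ctrl.snapshot(n);C=cloud(s)
    m=(C[...,0]>.42)&(C[...,0]<.53)&(C[...,1]>-.06)&(C[...,1]<.06)&(C[...,2]>.0042)&(C[...,2]<.008)
    q=C[m]; print(n,len(q),q.min(0),q.max(0),cv2.minEnclosingCircle((q[:,:2]*1000).astype(np.float32)))
    m=(C[...,0]>.42)&(C[...,0]<.53)&(C[...,1]>-.04)&(C[...,1]<.06)&(C[...,2]>.01)&(C[...,2]<.054)
    q=C[m]; print(q.min(0),q.max(0))
s=ctrl.snapshot("scene")
print(proj(s,[.4818,.004,.006]), onz(s,220+424/4-.4,200+285/4-.4,.006))
```

```text
scene 193 [ 0.42723845 -0.05471385  0.00424217] [0.51088084 0.04303383 0.0079546 ] ((467.34271240234375, -11.680004119873047), 57.794654846191406)
[ 0.42170876 -0.03974548  0.0102135 ] [0.49523344 0.04934684 0.05396189]
top 120 [ 0.44513996 -0.02563293  0.0042191 ] [0.46615264 0.03089846 0.0079804 ] ((461.5673828125, 2.730484962463379), 28.538837432861328)
[ 0.42289473 -0.03992654  0.01008659] [0.47107472 0.03138549 0.03790307]
[326.08149658 269.43588635] [0.47858251 0.00870737 0.006     ]
```

```bash
python3 -m inch '[0,0,0,4,0,0,0.051, 0,-0.004,0,3.5,0,0,0.05, 0,-0.008,0.001,0,0,0,0.05, 0,-0.008,0,0,0,0,0.05, 0,-0.008,0,0,0,0,0.05]'; python3 st.py .4848 -.0807 .042
```

```text
clock: 9.8
tool_pos: [0.483, -0.0228, 0.2023]
orientation: [23.2, 89.9, 23.0]
force: [0.2, 0.7, -1.2]
opening: 0.0501
t 9.8 grasp [ 0.4833 -0.0227  0.0433] F [ 0.2  0.7 -1.2] open 0.0501 yaw_y 89.89 tilt [0.0015 0.0006]
tool delta (m) [ 0.0013 -0.058   0.0016]
```

```bash
python3 -m inch '[0,-0.007,0.001,0.2,0,0,0.05, 0,-0.007,0,0,0,0,0.05, 0,-0.007,0,0,0,0,0.05, 0,-0.007,0,0,0,0,0.05]'; python3 st.py .4848 -.0807 .042
```

```text
clock: 10.3
tool_pos: [0.4842, -0.0529, 0.2024]
orientation: [22.7, 89.9, 22.4]
force: [0.4, 1.9, 0.2]
opening: 0.05
t 10.3 grasp [ 0.4846 -0.0528  0.0434] F [0.4 1.9 0.2] open 0.05 yaw_y 89.69 tilt [0.0023 0.001 ]
tool delta (m) [ 0.0014 -0.0279  0.0003]
```

```bash
python3 -m inch '[0,-0.006,0,0,0,0,0.05, 0,-0.006,0,0,0,0,0.05, 0,-0.006,0,0,0,0,0.05]'; python3 st.py .4848 -.0807 .042;python3 -m inch '[0,-0.004,0,0,0,0,0.05, 0,-0.003,0,0,0,0,0.05]'; python3 st.py .4848 -.0807 .042
```

```text
clock: 10.68
tool_pos: [0.484, -0.0723, 0.2024]
orientation: [24.1, 89.9, 23.7]
force: [0.3, 1.2, -0.1]
opening: 0.0502
t 10.68 grasp [ 0.4843 -0.0722  0.0434] F [ 0.3  1.2 -0.1] open 0.0502 yaw_y 89.68 tilt [0.0021 0.0009]
tool delta (m) [ 0.0014 -0.0085  0.0005]
clock: 10.92
tool_pos: [0.4842, -0.0798, 0.2025]
orientation: [23.5, 89.8, 23.2]
force: [1.7, 6.3, 0.7]
opening: 0.0501
t 10.93 grasp [ 0.4846 -0.0797  0.0435] F [1.7 6.3 0.7] open 0.0501 yaw_y 89.67 tilt [0.0029 0.0012]
tool delta (m) [ 0.0015 -0.001   0.0002]
```

```bash
python3 -m inch '[0,-0.002,0,0,0,0,0.05, 0,-0.001,0,0,0,0,0.05]'; python3 st.py .4848 -.0807 .042
```

```text
clock: 11.18
tool_pos: [0.4858, -0.0814, 0.2031]
orientation: [28.7, 89.5, 28.3]
force: [-1.0, 10.3, 2.0]
opening: 0.0502
t 11.18 grasp [ 0.487  -0.0807  0.0441] F [-1.  10.3  2. ] open 0.0502 yaw_y 89.65 tilt [0.0079 0.0042]
tool delta (m) [ 0.0021 -0.     -0.0023]
```

Solid stop at the predicted place (10 N). I'll release and look.

```bash
python3 -m inch '[0,0,-0.002,0,0.4,-0.2,0.0876, 0,0,0,0,0,0,0.0876, 0,0,0,0,0,0,0.0876, -0.05,0,0,0,0,0,0.0876, -0.05,0,0.03,0,0,0,0.0876, -0.01,0.055,0.03,0,0,0,0.06, 0,0.055,0.02,0,0,0,0.06, 0,0.03,0,0,0,0,0.06, 0,0,0,0,0,0,0.06]'; python3 st.py .579 -.0278 .055
python3 - <<'E'
from h import *
from plant import ctrl
s=ctrl.snapshot("scene");crop(s,260,190,420,310,4,"pics/h3s.png");np.savez("pics/s3.npz",**s)
t=ctrl.snapshot("top");crop(t,260,190,420,310,5,"pics/h3t.png");np.savez("pics/t3.npz",**t)
E
```

```text
clock: 12.3
tool_pos: [0.5661, 0.0599, 0.3157]
orientation: [-167.8, 89.9, -168.4]
force: [0.7, -0.1, 0.1]
opening: 0.0606
t 12.3 grasp [0.5657 0.0598 0.1567] F [ 0.7 -0.1  0.1] open 0.0606 yaw_y 89.47 tilt [-0.0025 -0.0005]
tool delta (m) [ 0.1017 -0.0874  0.0143]
```

View pics/h3s.png

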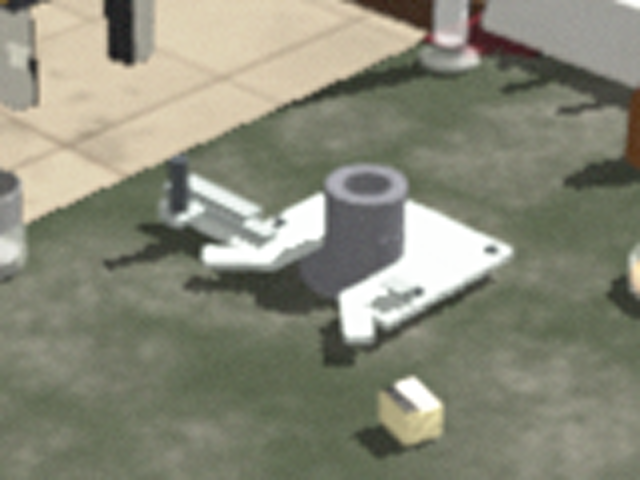

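View pics/h3t.png

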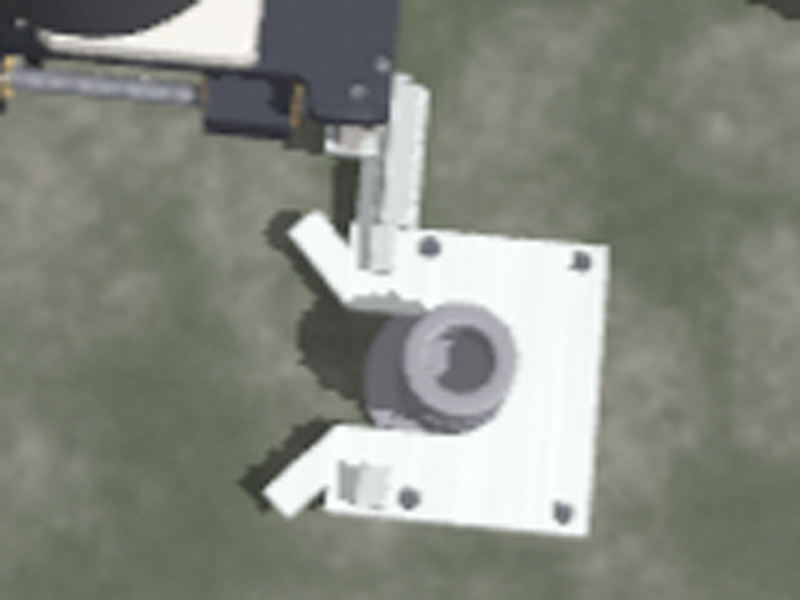

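The holder stands upright, with its flange under the plate and its barrel at the slot's round end (top crop 461,360). Checking the number.

Run:
```python
from h import *
t=load("pics/t3.npz");s=load("pics/s3.npz")
print(onz(t,260+461/5-.4,190+360/5-.4,.056),onz(s,260+366/4-.4,190+187/4-.4,.056))
for n,c in(("t",t),("s",s)):
    C=cloud(c); m=(C[...,0]>.44)&(C[...,0]<.53)&(C[...,1]>-.13)&(C[...,1]<-.03)&(C[...,2]>.05)&(C[...,2]<.062)
    q=C[m]; print(n,len(q),np.median(q[:,2]),cv2.minEnclosingCircle((q[:,:2]*1000).astype(np.float32)))
```

```text
[ 0.4837675  -0.07919245  0.056     ] [ 0.48236409 -0.07393075  0.056     ]
t 290 0.05625222725909229 ((484.04827880859375, -78.69356536865234), 23.15612030029297)
s 162 0.05455482623648994 ((482.87689208984375, -75.48081970214844), 25.12188720703125)
```

```bash
python3 -m inch '[0.02,-0.043,0.007,0,-0.1,0,0.06, 0.02,-0.044,0.007,0,0,0,0.06, 0.03,0,0,0,0,0,0.06]'; python3 st.py .579 -.0278 .053
```

```text
clock: 12.78
tool_pos: [0.5793, -0.0337, 0.2465]
orientation: [1.8, 89.8, 1.1]
force: [-0.1, 0.5, -0.3]
opening: 0.0598
t 12.78 grasp [ 0.5799 -0.0337  0.0875] F [-0.1  0.5 -0.3] open 0.0598 yaw_y 89.38 tilt [0.0038 0.0001]
tool delta (m) [ 0.0345  0.0059 -0.0011]
```

```bash
python3 -m inch '[0.016,0.006,-0.001,-0.2,0.2,0,0.06, 0.019,0,0,0,0.1,0,0.06, 0.001,0,0,0,0,0,0.06]'; python3 st.py .579 -.0278 .053; python3 -m inch '[0.001,0,0,0,0,0,0.03, 0.001,0,0,0,0,0,0, 0,0,0,0,0,0,0, 0,0,0,0,0,0,0, 0,0,0,0,0,0,0, 0,0,0,0,0,0,0]'; python3 st.py .579 -.0278 .053
```

```text
clock: 13.15
tool_pos: [0.5767, -0.03, 0.2078]
orientation: [-168.5, 89.6, -169.2]
force: [-0.8, 0.0, 0.5]
opening: 0.0598
t 13.15 grasp [ 0.5758 -0.0302  0.0488] F [-0.8  0.   0.5] open 0.0598 yaw_y 89.38 tilt [-0.006  -0.0012]
tool delta (m) [-0.0042  0.0025  0.0032]
clock: 13.9
tool_pos: [0.5777, -0.0274, 0.2089]
orientation: [97.6, 89.9, 97.0]
force: [-2.6, 12.1, -1.5]
opening: 0.0109
t 13.9 grasp [ 0.5777 -0.027   0.0499] F [-2.6 12.1 -1.5] open 0.0109 yaw_y 89.45 tilt [-0.0003  0.0026]
tool delta (m) [-0.0031 -0.0008  0.0013]
```

```bash
python3 -m inch '[0,0.001,-0.008,0,0,0,0, 0,0,-0.012,0,0,0,0, 0,0,-0.012,0,0,0,0, 0,0,-0.012,0,0,0,0, 0,0,-0.012,0,0,0,0]'; python3 st.py .4927 -.0275 .05
```

```text
clock: 14.52
tool_pos: [0.5195, -0.0266, 0.2088]
orientation: [70.4, 89.9, 69.9]
force: [1.9, -0.8, -3.0]
opening: 0.0112
t 14.53 grasp [ 0.5196 -0.0264  0.0498] F [ 1.9 -0.8 -3. ] open 0.0112 yaw_y 89.49 tilt [0.0004 0.0012]
tool delta (m) [-0.0002 -0.0014 -0.0269]
```

```bash
python3 -m inch '[0,0,-0.01,0,0,0,0, 0,0,-0.008,0,0,0,0, 0,0,-0.005,0,0,0,0]'; python3 st.py .4927 -.0275 .05;  python3 -m inch '[0,0,-0.004,0,0,0,0, 0,0,-0.003,0,0,0,0]'; python3 st.py .4927 -.0275 .05
```

```text
clock: 14.9
tool_pos: [0.4941, -0.0264, 0.2088]
orientation: [90.3, 89.9, 89.8]
force: [1.3, -0.8, -2.7]
opening: 0.0112
t 14.9 grasp [ 0.4941 -0.0262  0.0498] F [ 1.3 -0.8 -2.7] open 0.0112 yaw_y 89.49 tilt [0.     0.0012]
tool delta (m) [-0.0002 -0.0013 -0.0014]
clock: 15.15
tool_pos: [0.4906, -0.0263, 0.2091]
orientation: [9.7, 89.5, 9.3]
force: [18.9, -12.9, -23.6]
opening: 0.0109
t 15.15 grasp [ 0.4921 -0.0261  0.0501] F [ 18.9 -12.9 -23.6] open 0.0109 yaw_y 89.61 tilt [0.0094 0.0015]
tool delta (m) [ 0.0001 -0.0014  0.0007]
```

```bash
python3 -m inch '[0,0,0.001,0,0.3,0,0.05, 0,0,0,0,0,0,0.05, 0,0,0,0,0,0,0.05, -0.05,0,0,0,0,0,0.05, -0.05,0,0,0,0,0,0.05, 0,0.055,-0.015,0,0,0,0.05, 0,0.055,-0.015,0,0,0,0.05, 0,0.055,-0.015,0,0,0,0.05, 0,0.055,-0.015,0,0,0,0.05, 0,0,0,0,0,0,0.05]'; python3 st.py .418 .2785 .046
python3 - <<'E'
from h import *
from plant import ctrl
s=ctrl.snapshot("scene");crop(s,200,190,400,340,4,"pics/v1s.png");np.savez("pics/s4.npz",**s)
t=ctrl.snapshot("top");crop(t,260,190,420,310,5,"pics/v1t.png");np.savez("pics/t4.npz",**t)
E
```

```text
clock: 16.4
tool_pos: [0.4319, 0.2032, 0.3172]
orientation: [43.2, 89.1, 42.7]
force: [-0.5, -0.5, -0.2]
opening: 0.05
t 16.4 grasp [0.4337 0.2049 0.1582] F [-0.5 -0.5 -0.2] open 0.05 yaw_y 89.45 tilt [0.0115 0.0106]
tool delta (m) [ 0.1128  0.0722 -0.0177]
```

View pics/v1s.png

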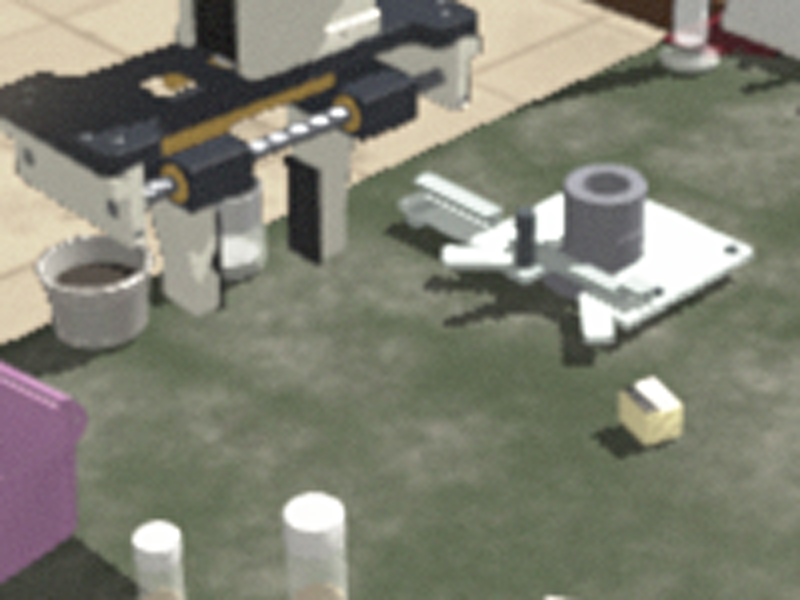

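View pics/v1t.png

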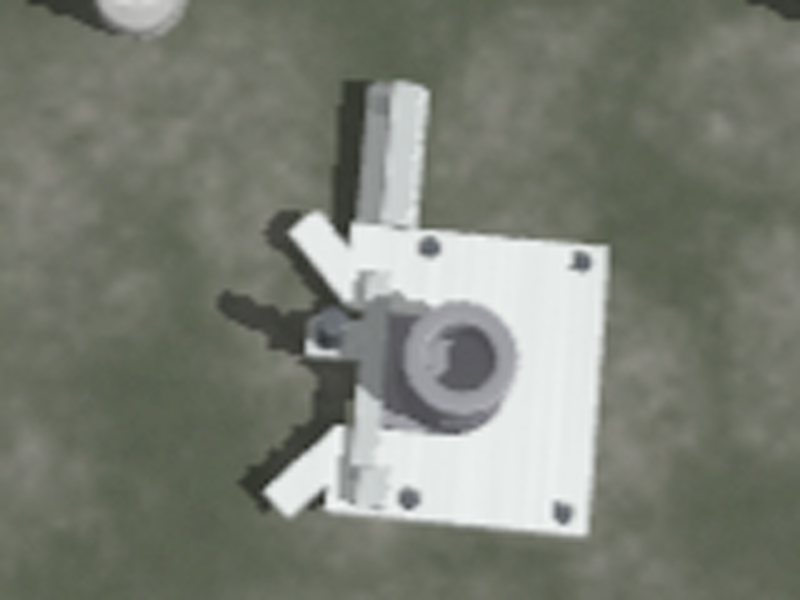

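The gate is shut across the slot behind the holder (pin at top crop 330,325), and the holder hasn't moved. On to the vial.

```bash
python3 -c "
from h import *
t=load('pics/t4.npz');print(onz(t,260+331/5-.4,190+325/5-.4,.055))"
python3 -m inch '[0,0.036,-0.009,0,0.6,-0.6,0.05, 0,0.036,-0.008,0,0,0,0.05, 0.03,0,0,0,0,0,0.05, 0,0,0,0,0,0,0.05]'; python3 st.py .418 .2785 .046
```

```text
[ 0.49321685 -0.0273819   0.055     ]
clock: 17.0
tool_pos: [0.4169, 0.2699, 0.2867]
orientation: [-126.5, 89.9, -127.6]
force: [0.4, -0.2, 0.1]
opening: 0.0501
t 17.0 grasp [0.4166 0.2696 0.1277] F [ 0.4 -0.2  0.1] open 0.0501 yaw_y 88.9 tilt [-0.0015 -0.002 ]
tool delta (m) [0.0816 0.0091 0.0013]
```

```bash
python3 -m inch '[0.02,0.009,0.001,-0.5,0,0,0.05, 0.02,0,0,0,0,0,0.05, 0,0,0,0,0,0,0.05]'; python3 st.py .418 .2785 .046
python3 - <<'E'
from h import *
from plant import ctrl
s=ctrl.snapshot("scene");crop(s,160,250,320,370,5,"pics/v2s.png")
E
```

```text
clock: 17.38
tool_pos: [0.4202, 0.2767, 0.249]
orientation: [-55.0, 89.9, -55.8]
force: [0.3, -0.0, 0.6]
opening: 0.0501
t 17.38 grasp [0.4203 0.2765 0.09  ] F [ 0.3 -0.   0.6] open 0.0501 yaw_y 89.2 tilt [ 0.0005 -0.0008]
tool delta (m) [ 0.044   0.002  -0.0024]
```

View pics/v2s.png

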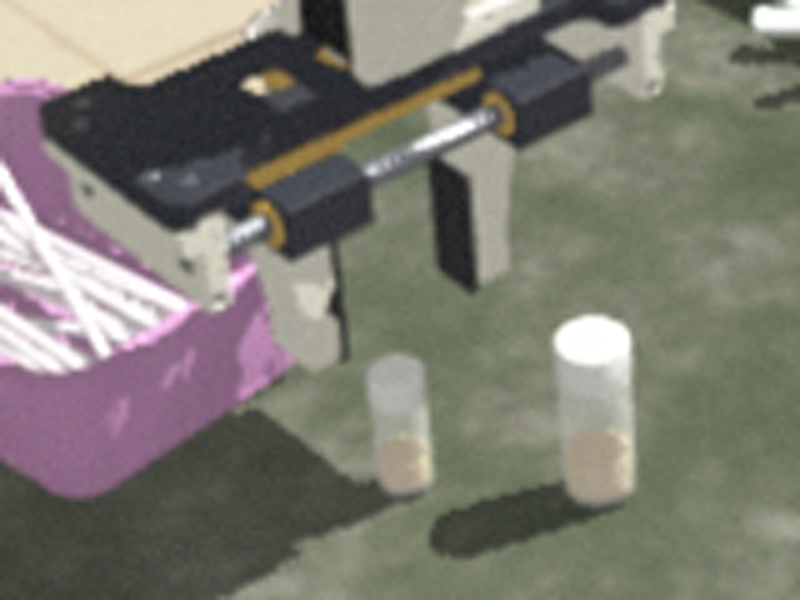

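The small vial (crop 400,425) lies between the fingers. Going down to take it at 46–48 mm.

```bash
python3 -m inch '[0.02,0.002,-0.002,0,0,0,0.05, 0.02,0,0,0,0,0,0.05, 0,0,0,0,0,0,0.05]'; python3 st.py .418 .2785 .046
```

```text
clock: 17.8
tool_pos: [0.4207, 0.2792, 0.2139]
orientation: [41.7, 89.5, 40.8]
force: [0.8, -0.3, 1.1]
opening: 0.0499
t 17.8 grasp [0.4217 0.28   0.0549] F [ 0.8 -0.3  1.1] open 0.0499 yaw_y 89.13 tilt [0.0062 0.0053]
tool delta (m) [ 0.0089 -0.0016 -0.0037]
```

```bash
python3 -m inch '[0.009,-0.001,-0.004,0,0.3,-0.3,0.05, 0.002,0,-0.002,0,0.1,0,0.05]'; python3 st.py .418 .2785 .046
```

```text
clock: 18.05
tool_pos: [0.4152, 0.2786, 0.2047]
orientation: [72.5, 89.9, 71.6]
force: [0.1, -0.7, 0.2]
opening: 0.0504
t 18.05 grasp [0.4153 0.2789 0.0457] F [ 0.1 -0.7  0.2] open 0.0504 yaw_y 89.1 tilt [0.0008 0.0024]
tool delta (m) [-0.0003 -0.0004  0.0027]
```

```bash
python3 -m inch '[0,0,0.0025,0,0,0,0.05, 0,0,0,0,0,0,0.03, 0,0,0,0,0,0,0.01, 0,0,0,0,0,0,0.01, 0,0,0,0,0,0,0.01, 0,0,0,0,0,0,0.01]'; python3 st.py .418 .2785 .046
```

```text
clock: 18.8
tool_pos: [0.418, 0.2789, 0.2057]
orientation: [64.9, 89.8, 64.0]
force: [-1.4, 0.5, -0.2]
opening: 0.0185
t 18.8 grasp [0.4183 0.2795 0.0467] F [-1.4  0.5 -0.2] open 0.0185 yaw_y 89.13 tilt [0.0017 0.0035]
tool delta (m) [ 0.0007 -0.001  -0.0003]
```

```bash
python3 -m inch '[-0.01,0,0,0,0,0,0.01, -0.03,0,0,0,0.1,-0.2,0.01, -0.04,0,0,0,0,0,0.01, -0.02,0,0,0,0,0,0.01, 0,-0.03,0.006,0,0,0,0.01, 0,-0.05,0.01,0,0,0,0.01, 0,-0.05,0.01,0,0,0,0.01, 0,-0.05,0.01,0,0,0,0.01, 0,-0.05,0.01,0,0,0,0.01, 0,-0.05,0.01,0,0,0,0.01, 0,-0.03,0.004,0,0,0,0.01, 0,0,0,0,0,0,0.01]'; python3 st.py .4843 -.0787 .12
```

```text
clock: 20.3
tool_pos: [0.475, -0.0408, 0.3177]
orientation: [26.0, 89.5, 25.4]
force: [0.7, 0.4, -1.2]
opening: 0.0183
t 20.3 grasp [ 0.4763 -0.0401  0.1587] F [ 0.7  0.4 -1.2] open 0.0183 yaw_y 89.36 tilt [0.0084 0.004 ]
tool delta (m) [ 0.0386 -0.0386  0.0081]
```

```bash
python3 -m inch '[0,-0.019,0.004,0,0.4,-0.2,0.01, 0.01,-0.019,0.004,0,0,0,0.01, 0.02,0,0,0,0,0,0.01, 0,0,0,0,0,0,0.01, 0,0,0,0,0,0,0.01]'; python3 st.py .4843 -.0787 .112
python3 - <<'E'
from h import *
from plant import ctrl
s=ctrl.snapshot("scene");crop(s,280,150,440,270,5,"pics/p1s.png");np.savez("pics/s5.npz",**s)
t=ctrl.snapshot("top");crop(t,260,190,420,310,5,"pics/p1t.png")
E
```

```text
clock: 20.92
tool_pos: [0.4832, -0.078, 0.2905]
orientation: [13.5, 89.7, 13.0]
force: [0.9, 0.6, 0.4]
opening: 0.0181
t 20.93 grasp [ 0.484  -0.0779  0.1315] F [0.9 0.6 0.4] open 0.0181 yaw_y 89.43 tilt [0.0053 0.0012]
tool delta (m) [ 0.0195 -0.0009  0.0002]
```

View pics/p1s.png

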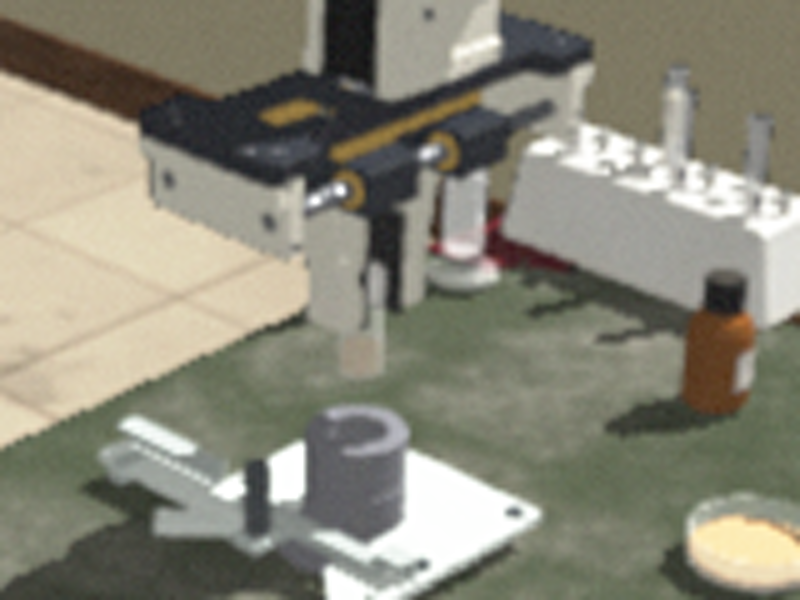

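View pics/p1t.png

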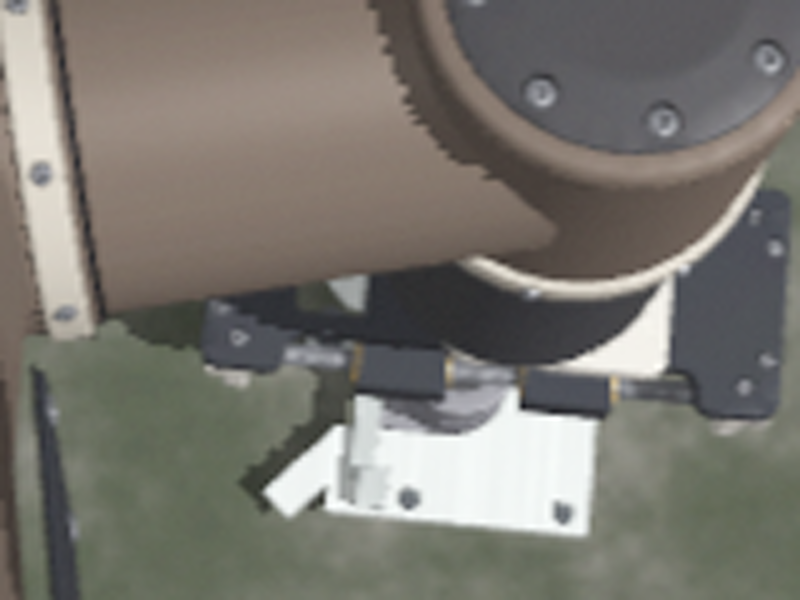

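The vial hangs upright at crop (362,340), directly over the bore (358,430). I'll compare its bottom pixel with what the grasp pose predicts.

Run:
```python
from h import *
s=load("pics/s5.npz")
g=s["color"].astype(int)
f=lambda p:((p-[280,150]+.4)*5).round(1)
for z in(.0848,.1328): print(z,f(proj(s,[.484,-.0779,z])))
print('holder top predicted',f(proj(s,[.4843,-.0787,.056])))
C=cloud(s);m=(C[...,0]>.45)&(C[...,0]<.52)&(C[...,1]>-.12)&(C[...,1]<-.03)&(C[...,2]>.052)&(C[...,2]<.06);q=C[m];print(cv2.minEnclosingCircle((q[:,:2]*1000).astype(np.float32)))
```

```text
0.0848 [362.6 370.8]
0.1328 [365.6 269.9]
holder top predicted [361.6 428.5]
((489.19586181640625, -65.65547180175781), 35.2531623840332)
```

```bash
python3 -m inch '[0.01,-0.001,0,0,0.2,-0.1,0.01, 0.008,0,0,0,0.1,0,0.01, 0.003,0,0,0,0,0,0.01]'; python3 st.py .4843 -.0787 .0787
```

```text
clock: 21.4
tool_pos: [0.4833, -0.0786, 0.269]
orientation: [2.3, 89.9, 1.7]
force: [0.1, 0.6, -0.4]
opening: 0.0181
t 21.4 grasp [ 0.4836 -0.0786  0.11  ] F [ 0.1  0.6 -0.4] open 0.0181 yaw_y 89.47 tilt [0.0016 0.    ]
tool delta (m) [ 0.0313 -0.0001  0.0007]
```

```bash
python3 -m inch '[0.006,0,0.001,0,0.1,0,0.01, 0.006,0,0,0,0,0,0.01, 0.006,0,0,0,0,0,0.01]'; python3 st.py .4843 -.0787 .0787
```

```text
clock: 21.78
tool_pos: [0.4845, -0.0787, 0.2497]
orientation: [-176.2, 90.0, -176.7]
force: [-0.1, 1.3, -1.3]
opening: 0.0182
t 21.77 grasp [ 0.4844 -0.0787  0.0907] F [-0.1  1.3 -1.3] open 0.0182 yaw_y 89.47 tilt [-0.0004 -0.    ]
tool delta (m) [ 0.012   0.     -0.0001]
```

Inside the bore with no contact force; 12 mm to go.

```bash
python3 -m inch '[0.004,0,0,0,0,0,0.01, 0.004,0,0,0,0,0,0.01]'; python3 st.py .4843 -.0787 .0787;  python3 -m inch '[0.002,0,0,0,0,0,0.01, 0.001,0,0,0,0,0,0.01]'; python3 st.py .4843 -.0787 .0787
```

```text
clock: 22.02
tool_pos: [0.4845, -0.0788, 0.2409]
orientation: [-166.7, 89.9, -167.3]
force: [-0.3, 0.5, -0.5]
opening: 0.0182
t 22.02 grasp [ 0.4843 -0.0788  0.0819] F [-0.3  0.5 -0.5] open 0.0182 yaw_y 89.46 tilt [-0.0009 -0.0002]
tool delta (m) [ 0.0032  0.0001 -0.    ]
clock: 22.28
tool_pos: [0.4845, -0.0788, 0.2376]
orientation: [-165.4, 89.9, -166.0]
force: [-0.4, -0.0, 6.5]
opening: 0.0182
t 22.27 grasp [ 0.4843 -0.0788  0.0786] F [-0.4 -0.   6.5] open 0.0182 yaw_y 89.47 tilt [-0.001  -0.0003]
tool delta (m) [-0.0001  0.0001 -0.    ]
```

Floor contact (6.5 N) came exactly at the predicted height. Letting go and going straight up.

```bash
python3 -m inch '[0,0,0,0,0,0,0.025, 0,0,0,0,0,0,0.04, 0,0,0,0,0,0,0.05, 0,0,0,0,0,0,0.05, -0.01,0,0,0,0,0,0.05, -0.03,0,0,0,0,0,0.05, -0.05,0,0,0,0,0,0.05, -0.05,0,0,0,0,0,0.05, 0,0.05,-0.01,0,0,0,0.05, 0,0.055,-0.01,0,0,0,0.05, 0,0.055,-0.01,0,0,0,0.05, 0,0.05,0,0,0,0,0.05, 0,0,0,0,0,0,0.05]'; python3 st.py
python3 - <<'E'
from h import *
from plant import ctrl
s=ctrl.snapshot("scene");cv2.imwrite("pics/f_s.png",s["color"][:,:,::-1]);crop(s,280,170,440,290,5,"pics/f_sc.png");np.savez("pics/s6.npz",**s)
t=ctrl.snapshot("top");cv2.imwrite("pics/f_t.png",t["color"][:,:,::-1]);crop(t,260,190,420,310,5,"pics/f_tc.png");np.savez("pics/t6.npz",**t)
for n,c in(("t",t),("s",s)):
    C=cloud(c); m=(C[...,0]>.44)&(C[...,0]<.53)&(C[...,1]>-.13)&(C[...,1]<-.03)&(C[...,2]>.07)&(C[...,2]<.095); q=C[m]; print(n,len(q),q[:,2].max(),np.median(q[:,2]),cv2.minEnclosingCircle((q[:,:2]*1000).astype(np.float32)))
    C0=cloud(load(f"pics/{'top' if n=='t' else 'scene'}0.npz"))
    for nm,b in dict(bottle=(.40,.48,-.33,-.25,.04,.075),cup=(.58,.72,.11,.21,.03,.045),glass=(.58,.72,.03,.1,.03,.06)).items():
        for X in(C0,C):
            m=(X[...,0]>b[0])&(X[...,0]<b[1])&(X[...,1]>b[2])&(X[...,1]<b[3])&(X[...,2]>b[4])&(X[...,2]<b[5]);q=X[m]
            print(n,nm,len(q),q.mean(0).round(4) if len(q) else '')
E
```

```text
clock: 23.9
tool_pos: [0.4554, 0.1362, 0.3901]
orientation: [31.5, 89.6, 30.8]
force: [0.0, -0.7, -1.2]
opening: 0.0498
t 23.9 grasp [0.4564 0.1368 0.2311] F [ 0.  -0.7 -1.2] open 0.0498 yaw_y 89.3 tilt [0.0062 0.0037]
t 89 0.08690619573700098 0.08048566144421154 ((483.9673156738281, -79.59636688232422), 9.978276252746582)
t bottle 216 [ 0.4461 -0.2964  0.056 ]
t bottle 224 [ 0.4462 -0.2961  0.0557]
t cup 221 [0.6407 0.1554 0.0379]
t cup 156 [0.6447 0.1471 0.0381]
t glass 186 [0.6375 0.065  0.0445]
t glass 187 [0.6374 0.0648 0.0447]
s 63 0.08079928659914448 0.07768459100822134 ((483.24114990234375, -78.59587097167969), 11.292434692382812)
s bottle 138 [ 0.4449 -0.2932  0.0535]
s bottle 136 [ 0.4447 -0.2934  0.0538]
s cup 244 [0.638  0.1546 0.036 ]
s cup 244 [0.6376 0.1547 0.036 ]
s glass 271 [0.6354 0.0669 0.0423]
s glass 269 [0.6355 0.0669 0.0424]
```

View pics/f_sc.png

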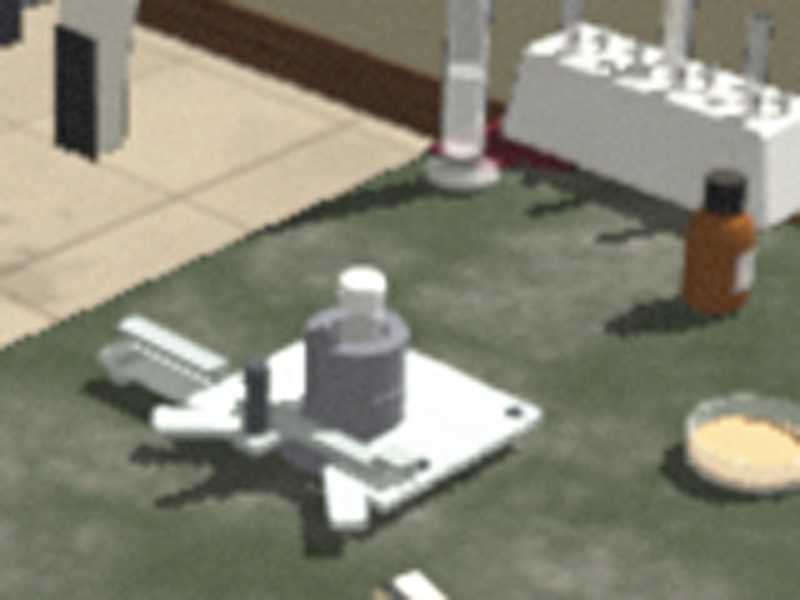

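View pics/f_t.png

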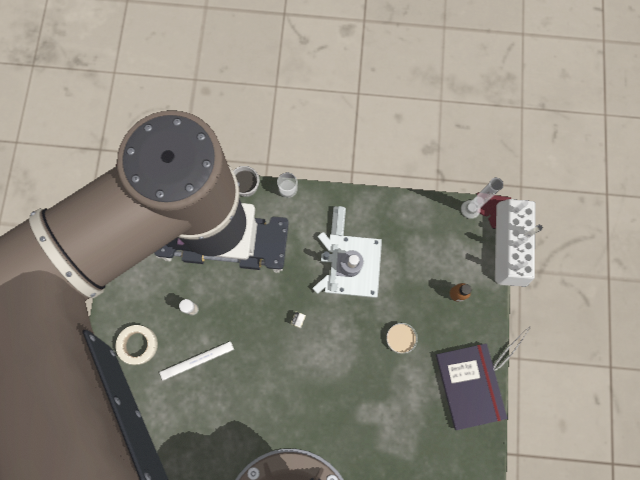

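View pics/f_s.png

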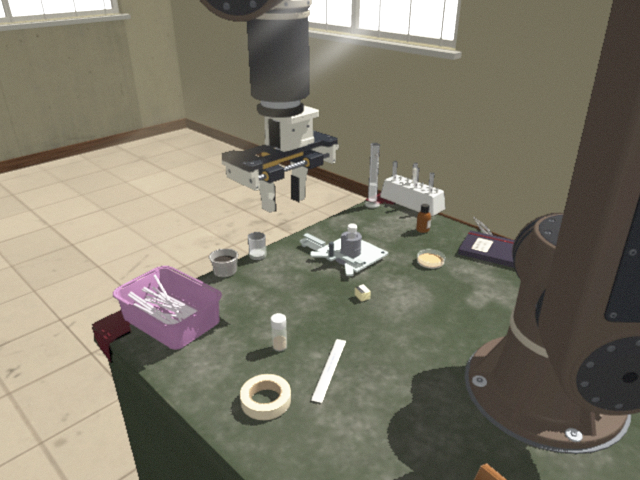

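The vial stands upright in the bore with its top at 80 mm (80 expected). The gate is shut and the bystanders haven't moved. Handing in.

```bash
python3 -c "
from plant import ctrl
print(ctrl.close_job())"
```

```text
the job is handed in; nothing more can be done
None
```

The vial station is set up and handed in at 23.9 s on the robot's clock, well inside the 72 s limit. The steps were done in the order asked:

- **Gate open:** I slid the gate to its stop by the pin. The bar end measured 38.8 mm from the slot axis (39 expected).
- **Holder home:** I pushed the holder along the bench between loosely closed jaws, without gripping or lifting it. It stopped firmly with about 10 N on the wrist. The top camera put its axis at (0.484, -0.079), which is the seat.
- **Gate shut:** I slid the gate back to its stop, and the pin travelled about 85 mm.
- **Vial in the bore:** I lowered the small vial until it touched the bore's floor at the predicted height, with 6.5 N, then let go. Its top is about 80 mm above the bench (80 expected).

**Last checks:** The bottle, mixing cup and glass vial are where they started, within 0.5 mm, and the robot is touching nothing.

**Disagreements:**
- The scene camera read the seated holder about 1 to 5 mm away from the top camera. I relied on the top camera and the contact stops.
- In the last top view the arm hid part of the mixing cup and shifted its reading by about 9 mm. The scene view showed the cup unmoved.

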